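# Hold a near-field probe through the guide of a board test fixture

### The arm

A 6-joint arm with a two-finger parallel gripper is mounted at the origin on the work surface. World frame = base frame: x ahead of the robot, y to its left, z up, the work surface at z = 0. Lengths are in mm, angles in rad, forces in N, time in s.
With the tool pointing down it reaches from about 375 to 900 mm from the base axis. Payload 3.1 kg.
Tool frame: the origin (TCP) lies midway between the tips of the shut fingers; the grasp point (between the pads) lies env.tcp_to_grasp behind it (env.tcp_to_grasp is the distance from the TCP to the grasp point, in mm); x points along the fingers, y is the direction in which the jaws open and shut, and the axes are right-handed (so a half turn about x gives the same grasp; the last joint's range is limited). The gripper opens to 87 mm and grips with 3 to 60 N. Pads are 19 mm wide; open, the fingers measure 117 mm over their backs; the gripper's body (75 mm by 190 mm) begins 51 mm behind the grasp point.
Start: joints at [-1.369, 0.527, 1.433, -0, 1.181, -0.178], TCP at [232.31, -580.197, 222.548] pointing down, gripper open.
Joint ranges: [-3.08, 3.08], [-0.75, 2.2], [0.22, 2.44], [-1.43, 4.57], [0, 2.65], [-2.85, 2.85]. Speed limits (rad/s): [2.79, 2.79, 3.14, 3.14, 3.14, 3.14].

### API

Orientations are given as a unit quaternion [x, y, z, w].
In Python, from cell import monitor, viewer, ticket, env gives the robot as it stands. The module is installed in compiled form; this text tells all that it offers.
- The arm moves only by the tool apply_moves, never from a script. Its argument "commands" is one flat list of numbers, 4 for each row, row after row: the shift along the world's x, y, z in m, then the turn about the world's z in degrees. In form: [x, y, z, yaw, x, y, z, yaw, ...]. A call has exactly 5 rows; each row shifts and turns the commanded pose from where the row before left it; what a row does not reach is not made up. A row lasts 1/8 s, in which the tool goes at most 62.5 mm and 10.7 degrees, less where a joint would pass 70% of its speed; a pose out of reach is approached as far as the arm can. A call is refused whole if a number of a shift passes 0.0625 or a number of a turn 10.7, either way. A call with a gripper value outside its range is refused whole. "grip" is the closure, from 0 (fully open) to 1 (shut), set as the call begins (left out, the last holds). The fingers move at their own pace and stop on an object; "grip_force" is the grip in N (left out, the last holds). Time passes only in rows, so rows that do not move let the fingers close, or fill a call up. It gives the time, the measured TCP pose, the force and the opening at its end, in the units of the state.
- monitor.observe(): the state, without advancing time (a new reading comes with each control period).
- viewer.snapshot(name): name is "scene" or "top" or "wrist"; returns a dict with "pixels" (480x640x3 uint8, red, green, blue), "intrinsics" (3x3 intrinsics, pixels), "pose" (4x4, takes a point from camera to world coordinates); the wrist camera has in their place "mount" (4x4, takes a point from camera to tool coordinates, whose origin is the TCP and whose axes are the tool frame's). Camera axes: x right, y down, z forward; pixel columns grow to the right and rows downward; lengths in mm; the calibration is good to about 2 mm. A picture is of the moment at which its call begins: read the wrist's pose just before it. There is no depth.
- ticket.sign_off(): hands the job in, once; it reports no verdict.
The state is a dict: "time": time; "joints": joint angles; "dq": joint speeds; "joint_efforts": joint torques, N m; "position": TCP position; "orientation": TCP orientation; "wrist_force": force on the tool from outside, world axes, zero at the start; "ft_torque": the same for the moment, N m; "width": opening from 0.0 (shut) to 1.0 (fully open).
Only numpy, scipy, OpenCV 4.12 (cv2) and the standard library are available. Lean on these libraries where they do the work, as an engineer would, in place of code of your own. Each camera call takes 0.05 s, during which the arm holds its last target.

### The job

Press the test fixture's hinged spring treadle down to its stop with the gripper and let it come back up, which pushes the shutter off the guide hole. Then take the black-handled probe from the tool rack and lower its steel stem through the guide hole without ever touching the fixture, and finish while still holding it there in the gripper: upright, still and centred in the hole, its tip about 15 mm above the circuit board. Leave everything else where it is.

Things in the scene. Friction and masses are not known exactly. Their poses are not given: they have to be found in the camera images.
- fixture: Fixed test fixture, turned up to 0.35 rad. Origin: centre of its underside. Grey base 150 x 170 mm (x, y), 12 high; green circuit board 140 x 82 in its middle, top 30 mm above the bench; over it an aluminium guide plate on four posts, x -55 to 55, y -55 to 85, 90 to 110 mm above the bench, guide hole above the origin. Two shutter rails along y. Treadle on its -y side. All below 120 mm.
- guide_hole (a point): Centre of the guide hole at the plate's top face (110 mm above the bench), axes as the fixture. Round bore, diameter 24 mm, 20 mm long (through the plate), so the 10 mm stem has 7 mm clear all round. The board's top lies 80 mm below this point. The hole is covered at the start by the shutter.
- treadle (a joint): Angle of the treadle: 0 up (rest), 0.25 rad down at its stop. Its spring resists with about 3 N at first and about 9 N at the stop, pressed at the pad; it springs back up when released. A push-rod drives a flat pusher on the guide plate that slides the shutter off the hole and draws back as the treadle comes up.
- treadle_pad (a point): Pressing point on top of the treadle's rubber pad, 41 mm above the bench at rest, 70 mm out from the hinge (17 mm straight down to the stop). The treadle, a steel plate 62 mm wide (fixture x), reaches 22 mm beyond this point to the fixture's -y; its hinge runs along the fixture's x, 36 mm above the bench. The guide plate's edge is 100 mm away.
- shutter: Thin dark steel shutter plate 41 x 40 x 5 mm lying between the rails on the guide plate; origin: centre of its underside. It covers the hole at the start (origin over the hole) and lies about 44 mm along the fixture's +y after the treadle has been pressed to its stop; it stays there by its own weight and is then well clear of the hole. Loose between rails and an end stop.
- rack: Fixed tool rack, turned up to 0.3 rad. Origin: centre of its underside. Base 80 x 200 mm (x, y); top plate 50 x 190 mm, its top 110 mm above the bench, with three 15 mm holes in a row along its y, 62 mm apart (middle one above the origin). A tool hangs by its collar in each hole; which tool is in which hole varies.
- probe: The loose probe, 80 to 170 g: black round handle 26 mm in diameter, 60 mm high, with two thin steel bands; below it a steel stem 10 mm in diameter, 100 mm long. It hangs in the rack, handle standing on the rack's top plate: the tallest and thickest of the three tools. Origin: on its axis at the underside of the handle; z up along the axis.
- probe_grip (a point): Centre of the probe's handle, on its axis, 30 mm above the handle's underside and 130 mm above the tip (140 mm above the bench at the start): where to grasp it. It has to be lifted 100 mm to clear the rack's plate, 150 mm to pass over the other tools.
- probe_stem (a point): Point on the probe's axis, on the stem 55 mm above its tip.
- probe_tip (a point): Lower end of the probe's stem, on its axis, 10 mm above the bench at the start.
- t_driver: Bystander in the rack: tool with a 44 mm black cross-bar handle, top 24 mm above the rack's plate. Origin at the underside of its collar.
- scriber: Bystander in the rack: slim tool with a 20 mm black ball on a thin neck, top 34 mm above the rack's plate. Origin at the underside of its collar.
- spool: Bystander: grey spool, 52 mm in diameter, 42 mm high. Origin: centre of its underside.
- jar: Bystander: pale jar with black lid, 48 mm in diameter, 60 mm high. Origin: centre of its underside.
- meter: Bystander: grey hand-held meter lying flat, 150 x 75 x 40 mm. Origin: centre of its underside.
- screwdriver: Bystander: screwdriver with black handle, 160 mm long, lying. Origin near its middle.
There are look-alikes about, which are no part of the job. What is shaped like the probe but orange or pink is not meant. Of the things like the shutter, leave any that is yellow; of the rest the smaller one is meant.

How it is judged:
By the outcome, as a careful person would: the job done as asked, in the order asked, and still so for the second after the job is handed in, while the arm keeps its last pose, push and grip.
It also fails if it takes over 61 s, if anything falls off the work surface, if the arm or the gripper's body presses on something with over 40 N, if the wrist force passes 120 N, or if a joint passes its speed limit or range.

## Working session

There is one attempt and no reset: what is moved stays moved. The work goes in short steps, Python scripts to look and compute and a tool call to move; the robot and the scene stay as the last step left them, time stands still between calls to the robot, and variables do not carry over. Pictures are saved under pics/ and viewed, and the job is handed in when it is done.

Besides the shell and the picture viewer there is one more tool, called after ">>>" as name(argument=value, ...), one argument or row to a line, values as JSON. apply_moves: Moves the arm, as the interface text tells. Its arguments: {"type":"object","properties":{"commands":{"type":"array"},"grip":{"type":"number"},"grip_force":{"type":"number"}},"required":["commands"]}

```bash
mkdir -p pics; python3 - <<'E'
from cell import monitor, viewer, env
import cv2, numpy as np, pickle
s=monitor.observe(); print(s); print(env.tcp_to_grasp)
for n in ["scene","top","wrist"]:
    d=viewer.snapshot(n); pickle.dump((d,s),open(f"{n}0.pkl","wb"))
    cv2.imwrite(f"pics/{n}0.png",cv2.cvtColor(d["pixels"],cv2.COLOR_RGB2BGR))
    print(n,d["intrinsics"],d.get("pose",d.get("mount")))
E
```

```text
{'time': 0.0, 'joints': array([-1.36847222e+00,  5.28445025e-01,  1.43391927e+00,  9.72503907e-06,
        1.18138859e+00, -1.78472754e-01]), 'dq': array([ 0.00033665, -0.00011674, -0.00220848,  0.00042713, -0.00021889,
        0.00033008]), 'joint_efforts': array([ 1.44199970e-03, -4.40033698e+01, -1.76593995e+01,  6.32384839e-02,
        5.79607137e-02, -1.73523267e-04]), 'position': array([ 232.18252936, -579.47626364,  221.57922901]), 'orientation': array([-0.6943225 , -0.13458244,  0.69433436, -0.13305495]), 'wrist_force': array([-0.29927114, -0.04916925, -0.06534703]), 'ft_torque': array([ 0.00898327,  0.00308344, -0.01917149]), 'width': 0.9996561576235968}
18.700000000000003
scene [[443.77603996   0.         312.21316063]
 [  0.         443.77603996 246.0578537 ]
 [  0.           0.           1.        ]] [[ 8.36056711e-02  7.12084816e-01 -6.97097774e-01  1.21203585e+03]
 [ 9.96391015e-01 -4.94427529e-02  6.89953514e-02 -1.16853513e+02]
 [ 1.46641091e-02 -7.00350362e-01 -7.13648608e-01  7.70124104e+02]
 [ 0.00000000e+00  0.00000000e+00  0.00000000e+00  1.00000000e+00]]
top [[500.6214106    0.         309.67553089]
 [  0.         500.6214106  239.16470185]
 [  0.           0.           1.        ]] [[-9.48427455e-03 -9.90789510e-01  1.35078476e-01  3.79357153e+02]
 [-9.99862429e-01  7.55819226e-03 -1.47646927e-02 -3.86748267e+01]
 [ 1.36077536e-02 -1.35199925e-01 -9.90724891e-01  1.48818993e+03]
 [ 0.00000000e+00  0.00000000e+00  0.00000000e+00  1.00000000e+00]]
wrist [[397.40807864   0.         319.107016  ]
 [  0.         397.40807864 239.28854744]
 [  0.           0.           1.        ]] [[ 7.17813229e-04 -2.56471765e-01  9.66551457e-01 -1.62008372e+02]
 [ 9.99999742e-01  1.90954115e-04 -6.91984582e-04 -3.73876891e-02]
 [-7.09247104e-06  9.66551704e-01  2.56471836e-01 -7.05699179e+01]
 [ 0.00000000e+00  0.00000000e+00  0.00000000e+00  1.00000000e+00]]
```

View pics/scene0.png

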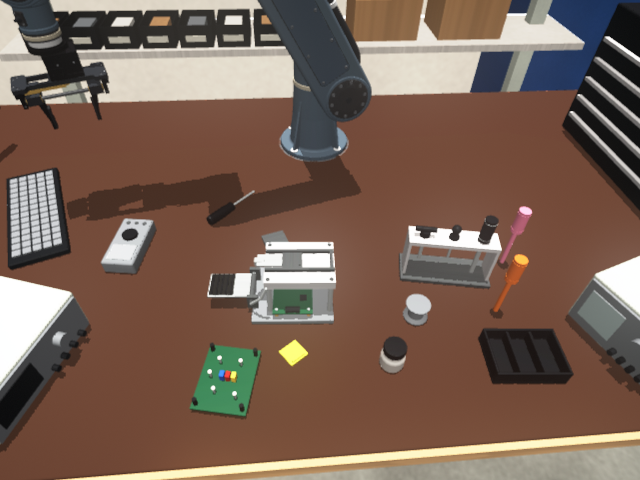

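View pics/top0.png

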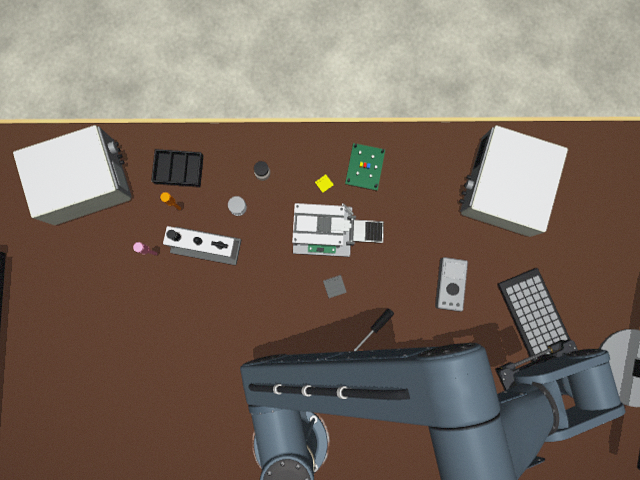

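View pics/wrist0.png

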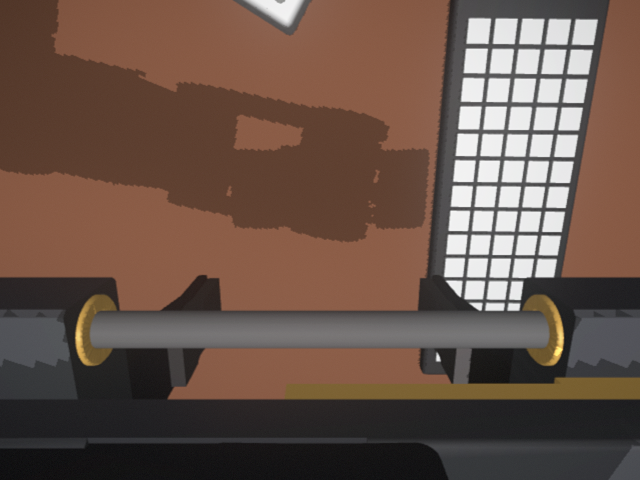

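The scene view shows the treadle at (232,286), the fixture plate at (300,265) and the rack at (452,240). For the shutter there are three candidates: on the fixture plate (scene 300,260), grey on the bench (275,240), and yellow (293,352). For the probe there are black in the rack (488,230), pink (520,222) and orange (515,270). The black one in the rack fits the description. Next I'll enlarge these.

```bash
python3 - <<'E'
import cv2
a=cv2.imread("pics/scene0.png");b=cv2.imread("pics/top0.png")
cv2.imwrite("pics/c1.png",cv2.resize(a[225:330,200:345],None,fx=5.5,fy=5.5,interpolation=cv2.INTER_CUBIC))
cv2.imwrite("pics/c2.png",cv2.resize(a[200:295,390:535],None,fx=5.5,fy=5.5,interpolation=cv2.INTER_CUBIC))
cv2.imwrite("pics/c3.png",cv2.resize(b[195:265,280:390],None,fx=7,fy=7,interpolation=cv2.INTER_CUBIC))
cv2.imwrite("pics/c4.png",cv2.resize(b[215:275,150:250],None,fx=8,fy=8,interpolation=cv2.INTER_CUBIC))
E
```

```text
(no output)
```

View pics/c1.png

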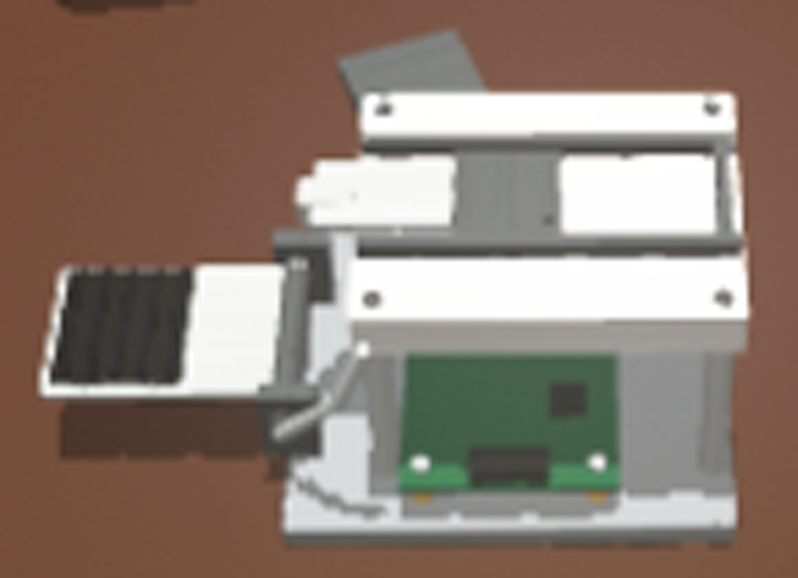

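View pics/c2.png

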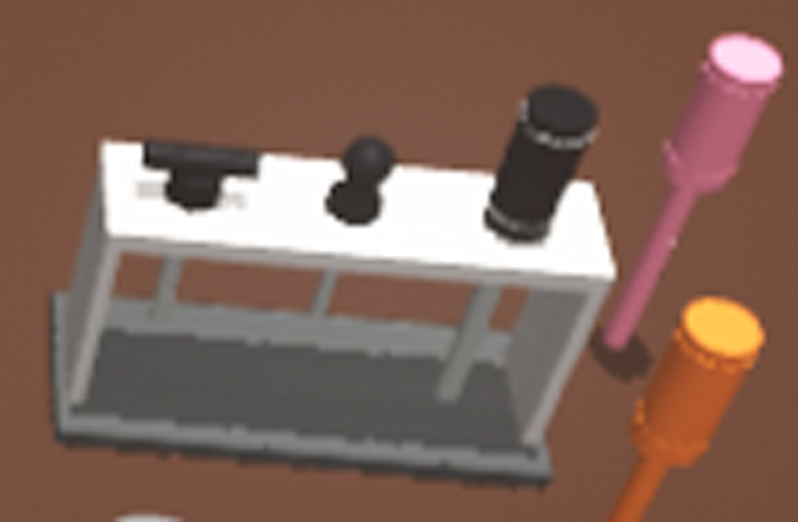

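View pics/c3.png

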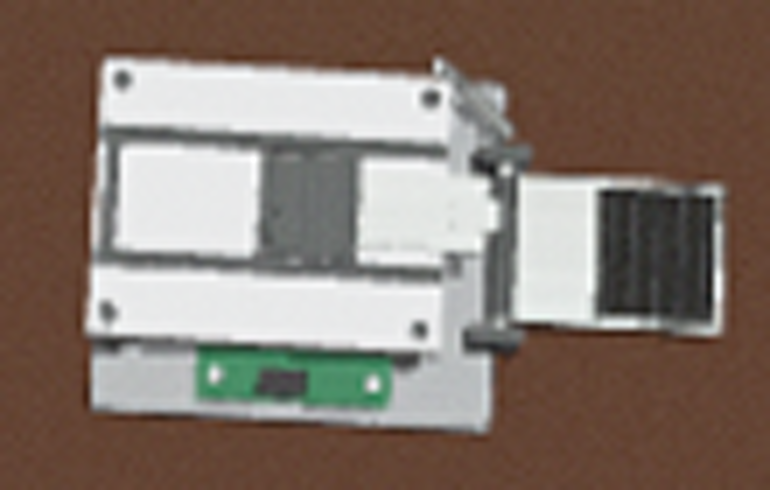

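View pics/c4.png

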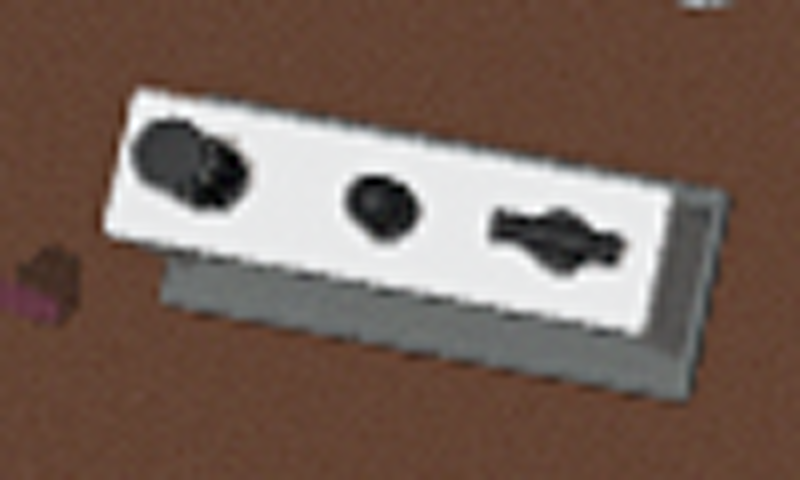

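```bash
cat > h.py <<'E'
import numpy as np, pickle, cv2
from scipy.optimize import least_squares
from scipy.spatial.transform import Rotation as R
def cam(n):
    d,_=pickle.load(open(n,"rb")); return d["intrinsics"],d["pose"]
def proj(K,T,P):
    c=np.linalg.inv(T); p=(c[:3,:3]@np.atleast_2d(P).T).T+c[:3,3]; q=(K@p.T).T; return q[:,:2]/q[:,2:]
def unproj(K,T,uv,z):
    r=T[:3,:3]@np.linalg.inv(K)@np.array([uv[0],uv[1],1.]); o=T[:3,3]; return o+r*(z-o[2])/r[2]
def obj(p,L):
    c,s=np.cos(p[2]),np.sin(p[2]); L=np.array(L,float); return np.c_[p[0]+c*L[:,0]-s*L[:,1],p[1]+s*L[:,0]+c*L[:,1],L[:,2]]
E
python3 - <<'E'
from h import *
S=cam("scene0.pkl");T=cam("top0.pkl")
def fit(sets,p0):
    f=lambda p: np.concatenate([(proj(*C,obj(p,L))-uv).ravel() for C,L,uv in sets])
    r=least_squares(f,p0,loss="soft_l1"); return r.x,f(r.x).reshape(-1,2).round(2)
def px(a,s,o): return (np.array(a)+.5)/s-.5+np.array(o)
ft=px([(100,60),(87,332),(437,352),(450,78)],7,(280,195)); fl=[(55,85,110),(-55,85,110),(-55,-55,110),(55,-55,110)]
fs=px([(748,320),(737,95),(362,93),(348,323)],5.5,(200,225))
rt=px([(135,88),(103,235),(642,332),(670,185)],8,(150,215)); rl=[(25,95,110),(-25,95,110),(-25,-95,110),(25,-95,110)]
rs=px([(613,278),(590,183),(103,140),(108,238)],5.5,(390,200))
for nm,a,b,l in(("fix",ft,fs,fl),("rack",rt,rs,rl)):
    for k,st in(("top",[(T,l,a)]),("scn",[(S,l,b)]),("both",[(T,l,a),(S,l,b)])):
        p,e=fit(st,[450,0,0.]); print(nm,k,p.round(3)); 
    print(e.tolist())
    L=[(0,0,110),(0,-155,41)] if nm=="fix" else [(0,62,110),(0,62,140)]
    print(obj(p,L).round(1))
# probe handle top z170: top img centre of cap; scene cap
print(unproj(*T,px((172,150),8,(150,215)),170),unproj(*S,px((560,110),5.5,(390,200)),170))
E
```

```text
fix top [ 609.384  -97.668 -370.769]
fix scn [608.061 -97.369  -6.351]
fix both [608.785 -97.536  -6.347]
[[0.15, 0.16], [-0.32, 0.13], [0.03, 0.09], [-0.04, 0.4], [0.04, -0.07], [-0.93, 0.49], [0.55, 1.1], [0.05, -0.19]]
[[ 608.8  -97.5  110. ]
 [ 598.9 -252.2   41. ]]
rack top [565.09  250.137  31.229]
rack scn [562.847 250.666 -12.757]
rack both [564.221 250.22  -12.753]
[[-0.21, 0.71], [-0.11, -0.1], [0.05, -0.04], [0.13, 0.68], [0.16, 0.03], [-0.14, 0.76], [-0.16, 1.45], [0.06, -0.3]]
[[575.8 311.1 110. ]
 [575.8 311.1 140. ]]
[577.55014543 309.14410365 170.        ] [576.00226237 310.54546425 170.        ]
```

```bash
python3 - <<'E'
from h import *
from cell import monitor
S=cam("scene0.pkl");T=cam("top0.pkl")
s=monitor.observe(); print(s["time"],R.from_quat(s["orientation"]).as_matrix().round(3).tolist(),s["position"])
for n,a,b in(("pink",(139,247),(522,213)),("orange",(166,198),(518,262))):
  for z in(160,190): print(n,z,unproj(*T,a,z).round(),unproj(*S,b,z).round())
E
```

```text
0.15 [[-0.0, 0.372, -0.928], [0.002, -0.928, -0.372], [-1.0, -0.002, -0.0]] [ 232.19120412 -579.65701734  221.77131042]
pink 160 [543. 396. 160.] [550. 390. 160.]
pink 190 [539. 386. 190.] [582. 365. 190.]
orange 160 [675. 328. 160.] [685. 324. 160.]
orange 190 [669. 320. 190.] [711. 303. 190.]
```

>>> apply_moves(
  commands=[0.036, 0.032, -0.005, 6.5, 0.036, 0.032, -0.005, 6.5, 0.036, 0.032, -0.005, 6.5, 0.036, 0.032, -0.005, 6.5, 0.036, 0.032, -0.005, 6.5],
  grip=1,
  grip_force=20,
)

```text
time: 0.78
position: [413.3, -419.0, 197.2]
orientation: [0.629, 0.324, -0.629, 0.324]
wrist_force: [-0.0, 1.1, 0.4]
width: 0.514
```

>>> apply_moves(
  commands=[0.036, 0.032, -0.005, 6.5, 0.036, 0.032, -0.005, 6.5, 0.036, 0.032, -0.005, 6.5, 0.036, 0.032, -0.005, 6.5, 0.036, 0.032, -0.005, 6.5],
)

```text
time: 1.4
position: [593.3, -259.0, 172.1]
orientation: [-0.513, -0.487, 0.513, -0.487]
wrist_force: [0.7, 0.1, -0.8]
width: 0.021
```

>>> apply_moves(
  commands=[0, 0, 0, 0, 0, 0, 0, 0, 0, 0, 0, 0, 0, 0, 0, 0, 0, 0, 0, 0],
)

```text
time: 2.02
position: [591.8, -261.0, 172.8]
orientation: [0.514, 0.485, -0.514, 0.486]
wrist_force: [0.1, 0.1, -0.4]
width: 0.005
```

```bash
cat > snap.py <<'E'
import sys,cv2,pickle
from cell import monitor, viewer
from h import *
k=sys.argv[1]
s=monitor.observe()
m=R.from_quat(s["orientation"]).as_matrix()
print("t",s["time"],"pos",s["position"].round(2),"f",s["wrist_force"].round(2),"w",round(s["width"],3),"yawY",np.degrees(np.arctan2(m[1,1],m[0,1])).round(2),"xaxis",m[:,0].round(4))
for n in sys.argv[2:]:
    s=monitor.observe(); d=viewer.snapshot(n)
    if n=="wrist":
        T=np.eye(4);T[:3,:3]=R.from_quat(s["orientation"]).as_matrix();T[:3,3]=s["position"]; d["pose"]=T@d["mount"]
    pickle.dump((d,s),open(f"{n}{k}.pkl","wb")); cv2.imwrite(f"pics/{n}{k}.png",cv2.cvtColor(d["pixels"],cv2.COLOR_RGB2BGR))
E
python3 snap.py 1 wrist scene
```

```text
t 2.025 pos [ 591.84 -261.01  172.77] f [ 0.07  0.14 -0.42] w 0.005 yawY -3.27 xaxis [ 2.e-04 -1.e-04 -1.e+00]
```

View pics/wrist1.png

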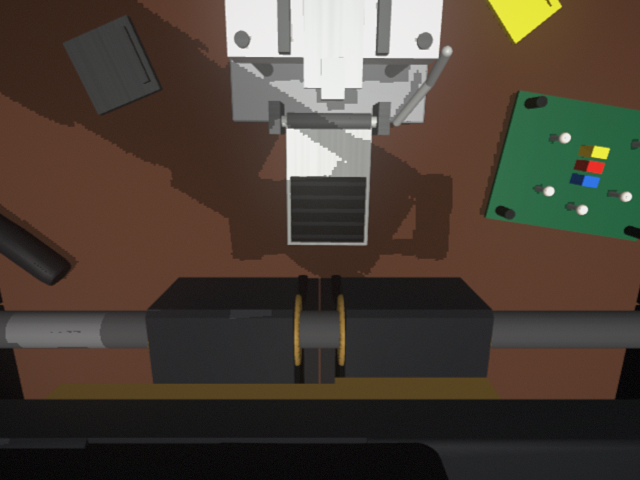

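View pics/scene1.png

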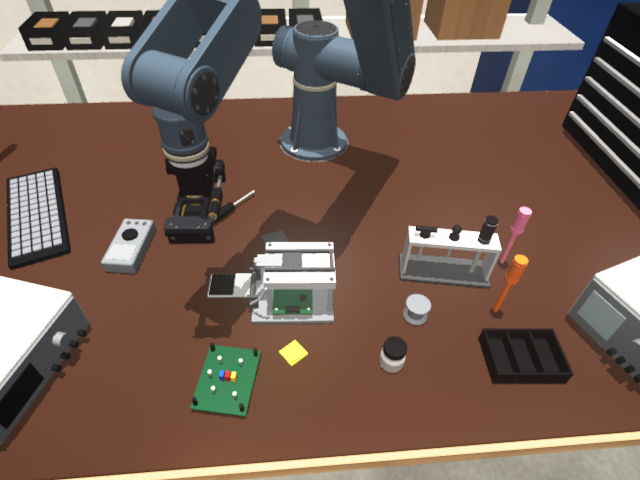

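The wrist view shows the treadle centred at column 329, with the pad from rows 177 to 244. The grey plate at (110,65) on the bench is the larger look-alike.

```bash
python3 - <<'E'
from h import *
d,s=pickle.load(open("wrist1.pkl","rb")); C=(d["intrinsics"],d["pose"])
for uv in((329,210),(288,244),(368,243),(292,177),(366,177)): print(uv,unproj(*C,uv,41).round(1))
print(proj(*C,obj([608.8,-97.5,-.0637],[(0,-155,41),(31,-177,41),(-31,-177,41),(0,0,110),(55,-55,110),(-55,-55,110)])).round(1))
E
```

```text
(329, 210) [ 600.6 -246.3   41. ]
(288, 244) [ 567.9 -270.9   41. ]
(368, 243) [ 629.2 -273.6   41. ]
(292, 177) [ 574.8 -220.2   41. ]
(366, 177) [ 629.  -223.3   41. ]
[[327.1 217.8]
 [367.1 246.1]
 [286.4 245.6]
 [333.7 -65.8]
 [437.4  57.6]
 [226.5  56. ]]
```

>>> apply_moves(
  commands=[0.007, 0.009, -0.04, 0, 0, 0, -0.04, 0, 0, 0, -0.02, 0, 0, 0, -0.015, 0, 0, 0, -0.01, 0],
)

```text
time: 2.75
position: [599.8, -251.6, 47.5]
orientation: [0.514, 0.486, -0.514, 0.486]
wrist_force: [0.0, 0.4, 0.4]
width: 0.005
```

>>> apply_moves(
  commands=[0, 0, -0.005, 0, 0, 0, -0.004, 0, 0, 0, -0.004, 0, 0, 0, -0.004, 0, 0, 0, -0.003, 0],
)

```text
time: 3.38
position: [599.8, -251.5, 29.4]
orientation: [0.514, 0.485, -0.514, 0.486]
wrist_force: [-2.7, 1.5, 10.5]
width: 0.006
```

>>> apply_moves(
  commands=[0, 0, -0.001, 0, 0, 0, -0.001, 0, 0, 0, -0.001, 0, 0, 0, 0, 0, 0, 0, 0, 0],
)

```text
time: 4.0
position: [599.9, -251.1, 26.8]
orientation: [0.514, 0.485, -0.513, 0.486]
wrist_force: [-2.4, 1.3, 9.1]
width: 0.007
```

>>> apply_moves(
  commands=[0, 0, -0.001, 0, 0, 0, -0.001, 0, 0, 0, -0.001, 0, 0, 0, -0.001, 0, 0, 0, 0, 0],
)

```text
time: 4.62
position: [600.0, -251.0, 25.5]
orientation: [0.514, 0.485, -0.513, 0.487]
wrist_force: [-5.7, 4.0, 24.4]
width: 0.007
```

```bash
python3 snap.py 2 scene wrist; python3 -c "
import cv2
a=cv2.imread('pics/scene2.png');cv2.imwrite('pics/c5.png',cv2.resize(a[225:330,200:345],None,fx=5.5,fy=5.5,interpolation=cv2.INTER_CUBIC))"
```

```text
t 4.625 pos [ 599.98 -251.04   25.51] f [-5.69  4.05 24.45] w 0.007 yawY -3.17 xaxis [ 1.8e-03 -6.0e-04 -1.0e+00]
```

View pics/c5.png

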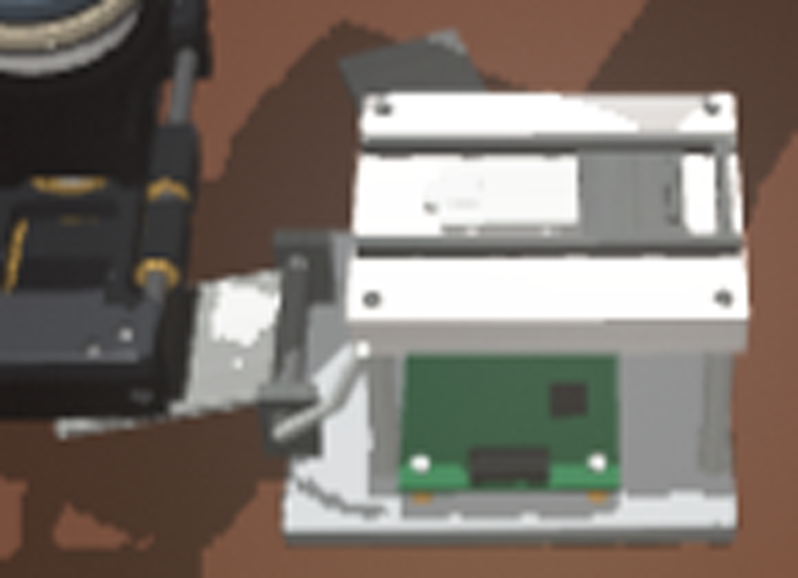

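View pics/wrist2.png

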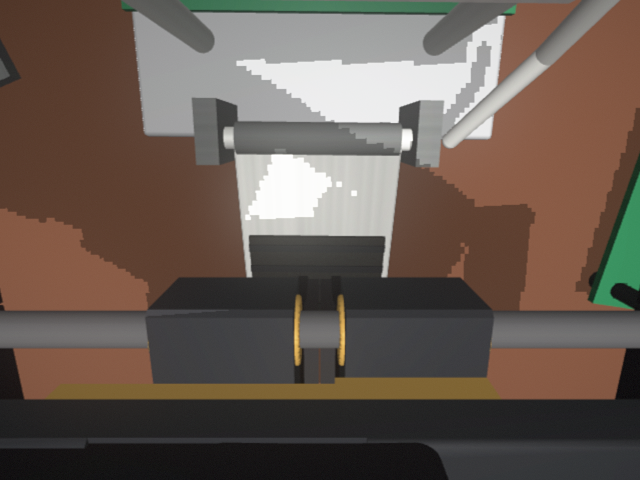

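The shutter moved about 43 mm, and the force jumped to 24 N, so the treadle is at its stop. I'll release it gently.

>>> apply_moves(
  commands=[0, 0, 0.004, 0, 0, 0, 0.006, 0, 0, 0, 0.006, 0, 0, 0, 0.006, 0, 0, 0, 0.02, 0],
)

```text
time: 5.35
position: [598.4, -250.5, 61.9]
orientation: [-0.514, -0.487, 0.514, -0.485]
wrist_force: [-0.2, -0.1, -0.9]
width: 0.009
```

>>> apply_moves(
  commands=[0, 0, 0.04, 0, 0, 0, 0.05, 0, 0, 0, 0.05, -1, 0, 0.01, 0.03, -2, -0.005, 0.05, 0, -2],
)

```text
time: 5.98
position: [597.1, -194.1, 237.1]
orientation: [0.537, 0.458, -0.534, 0.465]
wrist_force: [0.8, 0.9, -0.8]
width: 0.004
```

```bash
python3 snap.py 3 scene; python3 -c "
import cv2
a=cv2.imread('pics/scene3.png');cv2.imwrite('pics/c6.png',cv2.resize(a[225:330,200:345],None,fx=5.5,fy=5.5,interpolation=cv2.INTER_CUBIC))"
```

```text
t 5.975 pos [ 597.07 -194.13  237.08] f [ 0.8   0.89 -0.81] w 0.004 yawY -8.46 xaxis [ 0.0093 -0.0052 -0.9999]
```

View pics/c6.png

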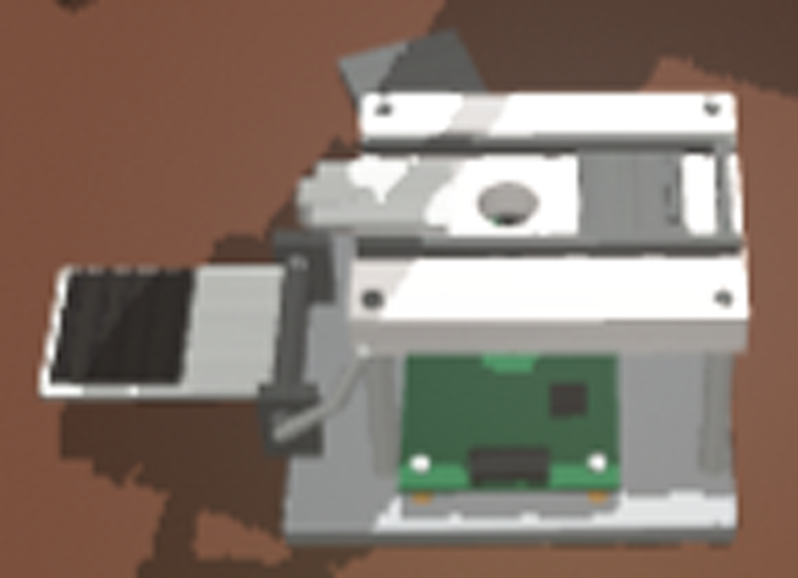

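>>> apply_moves(
  commands=[0.005, 0.03, 0, -1, 0.005, 0.01, 0, 0, 0, 0, 0, 0, 0, 0, 0, 0, 0, 0, 0, 0],
  grip=0.3,
)

```text
time: 6.65
position: [604.2, -152.2, 232.4]
orientation: [-0.539, -0.458, 0.539, -0.458]
wrist_force: [1.2, 0.1, 0.1]
width: 0.486
```

```bash
python3 snap.py 4 wrist; python3 -c "
import cv2
a=cv2.imread('pics/wrist4.png');cv2.imwrite('pics/c7.png',cv2.resize(a[60:280,180:480],None,fx=2.6,fy=2.6,interpolation=cv2.INTER_CUBIC))"
```

```text
t 6.65 pos [ 604.2  -152.24  232.36] f [1.2  0.08 0.09] w 0.486 yawY -9.24 xaxis [-2.e-04 -2.e-04 -1.e+00]
```

View pics/c7.png

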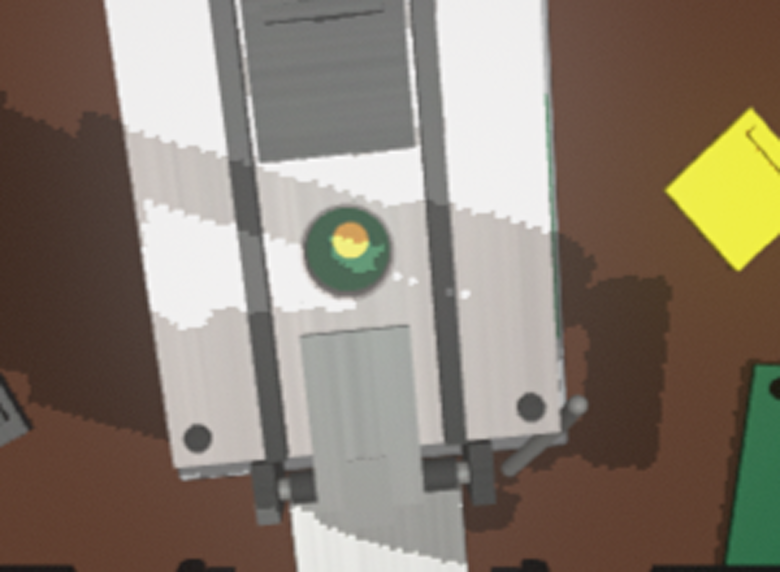

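```bash
python3 - <<'E'
from h import *
d,s=pickle.load(open("wrist4.pkl","rb")); C=(d["intrinsics"],d["pose"])
px=lambda a:(np.array(a)+.5)/2.6-.5+np.array((180,60))
for a in((347.5,251),(304,251),(391,251),(347.5,206),(347.5,296)): print(a,unproj(*C,px(a),110).round(1))
E
```

```text
(347.5, 251) [609.5 -97.1 110. ]
(304, 251) [597.9 -95.2 110. ]
(391, 251) [621.1 -99.  110. ]
(347.5, 206) [611.4 -85.5 110. ]
(347.5, 296) [ 607.5 -109.   110. ]
```

>>> apply_moves(
  commands=[-0.003, 0.045, 0.004, -0.5, -0.003, 0.059, 0.004, -0.5, -0.003, 0.059, 0, -0.5, -0.003, 0.059, 0, 0, -0.003, 0.059, 0, 0],
  grip=0.3,
)

```text
time: 7.32
position: [589.3, 131.0, 240.7]
orientation: [0.545, 0.451, -0.544, 0.451]
wrist_force: [0.2, 0.2, 0.6]
width: 0.697
```

>>> apply_moves(
  commands=[-0.003, 0.055, 0, 0, -0.003, 0.045, 0, 0, -0.003, 0.03, 0, 0, 0, 0, 0, 0, 0, 0, 0, 0],
)

```text
time: 7.95
position: [580.5, 258.8, 240.3]
orientation: [-0.544, -0.451, 0.545, -0.451]
wrist_force: [0.5, 0.4, 0.3]
width: 0.696
```

>>> apply_moves(
  commands=[0, 0, 0, 0, 0, 0, 0, 0, 0, 0, 0, 0, 0, 0, 0, 0, 0, 0, 0, 0],
)

```text
time: 8.57
position: [580.3, 259.7, 240.6]
orientation: [0.544, 0.451, -0.544, 0.451]
wrist_force: [-0.6, 0.3, -0.4]
width: 0.696
```

```bash
python3 snap.py 5 wrist
```

```text
t 8.575 pos [580.33 259.74 240.57] f [-0.61  0.27 -0.44] w 0.696 yawY -10.69 xaxis [ 0.  0. -1.]
```

View pics/wrist5.png

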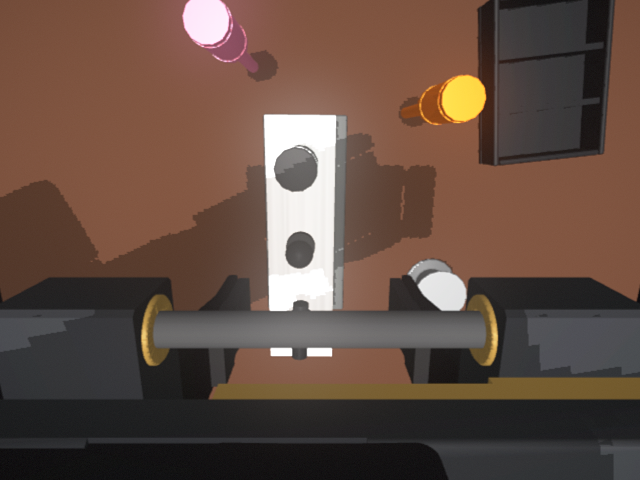

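The wrist view shows the black probe in the rack with its cap at about (296,169), the scriber at (300,250), and the T-driver at (301,330). Pink (208,20) and orange (463,98) are the ones to leave. I'll enlarge the probe to confirm and measure it.

```bash
python3 - <<'E'
from h import *
a=cv2.imread('pics/wrist5.png');c=cv2.resize(a[105:275,225:385],None,fx=4,fy=4,interpolation=cv2.INTER_CUBIC)
cv2.imwrite('pics/c8.png',np.clip(c.astype(int)*2,0,255).astype(np.uint8)[:600])
E
```

```text
(no output)
```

View pics/c8.png

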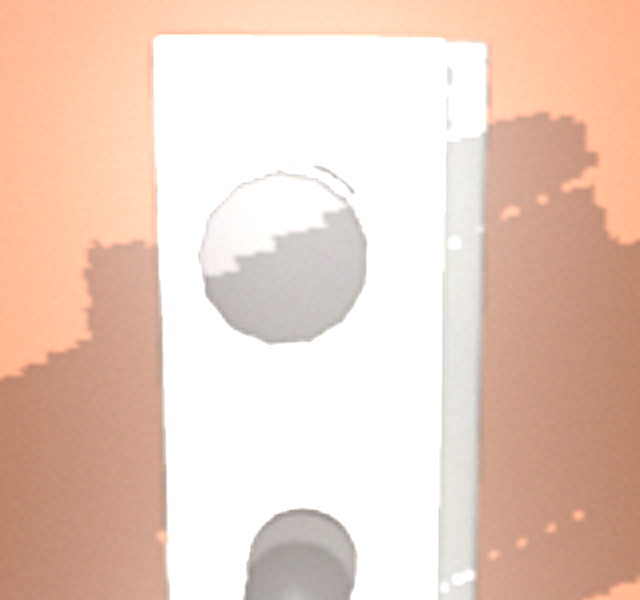

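```bash
python3 - <<'E'
from h import *
d,s=pickle.load(open("wrist5.pkl","rb")); C=(d["intrinsics"],d["pose"])
px=lambda a:(np.array(a)+.5)/4-.5+np.array((225,105))
for a,z in(((284,258),170),((201,258),170),((367,258),170),((153,37),110),((445,38),110)): print(a,unproj(*C,px(a),z).round(1))
print(obj([564.2,250.2,-.187],[(-25,95,110),(25,95,110)]))
E
```

```text
(284, 258) [576.8 312.  170. ]
(201, 258) [565.  314.2 170. ]
(367, 258) [588.6 309.8 170. ]
(153, 37) [557.5 349.6 110. ]
(445, 38) [607.9 339.9 110. ]
[[557.2974837  348.19160815 110.        ]
 [606.4258033  338.89600631 110.        ]]
```

>>> apply_moves(
  commands=[-0.002, 0.03, 0, 0, -0.0016, 0.0215, 0, 0, 0, 0, -0.02, 0, 0, 0, -0.04, 0, 0, 0, -0.03, 0],
)

```text
time: 9.25
position: [576.0, 311.8, 149.1]
orientation: [-0.544, -0.452, 0.544, -0.452]
wrist_force: [-0.4, 0.3, 1.3]
width: 0.698
```

>>> apply_moves(
  commands=[0, 0, -0.018, 0, 0, 0, -0.011, 0, 0, 0, 0, 0, 0, 0, 0, 0, 0, 0, 0, 0],
)

```text
time: 9.88
position: [577.5, 311.5, 122.7]
orientation: [0.545, 0.451, -0.544, 0.452]
wrist_force: [1.1, -0.6, -0.2]
width: 0.701
```

```bash
python3 snap.py 6 wrist scene;  python3 -c "
import cv2
a=cv2.imread('pics/scene6.png');cv2.imwrite('pics/c9.png',cv2.resize(a[170:295,390:535],None,fx=4.5,fy=4.5,interpolation=cv2.INTER_CUBIC))"
```

```text
t 9.875 pos [577.46 311.54 122.74] f [ 1.15 -0.58 -0.22] w 0.701 yawY -10.68 xaxis [ 2.1e-03  7.0e-04 -1.0e+00]
```

View pics/c9.png

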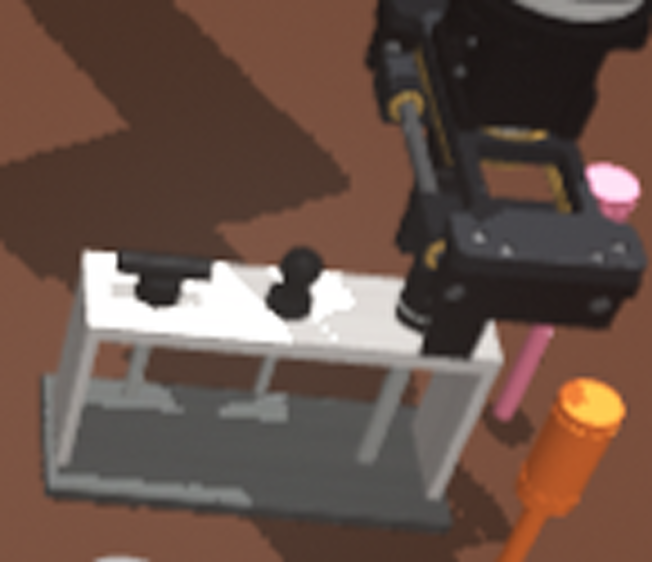

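View pics/wrist6.png

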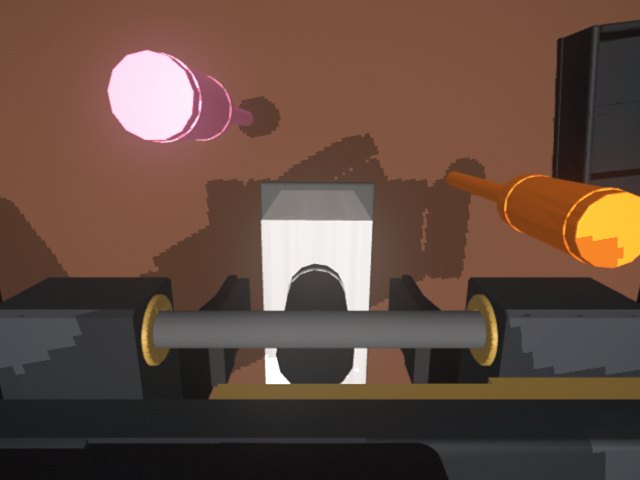

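The black handle sits centred between the open fingers at wrist column 318. Closing.

>>> apply_moves(
  commands=[0, 0, 0, 0, 0, 0, 0, 0, 0, 0, 0, 0, 0, 0, 0, 0, 0, 0, 0, 0],
  grip=1,
  grip_force=30,
)

```text
time: 10.6
position: [576.5, 311.3, 121.5]
orientation: [-0.544, -0.451, 0.544, -0.451]
wrist_force: [-0.4, -0.1, 0.9]
width: 0.294
```

>>> apply_moves(
  commands=[0, 0, 0, 0, 0, 0, 0, 0, 0, 0, 0, 0, 0, 0, 0.003, 0, 0, 0, 0.005, 0],
)

```text
time: 11.22
position: [576.6, 311.2, 129.4]
orientation: [-0.544, -0.451, 0.545, -0.451]
wrist_force: [1.0, 0.2, -1.4]
width: 0.29
```

>>> apply_moves(
  commands=[0, 0, 0.02, 0, 0, 0, 0.03, 0, 0, 0, 0.03, 0, 0, 0, 0.03, 0, 0, 0, 0.03, 0],
)

```text
time: 11.85
position: [576.6, 311.2, 270.8]
orientation: [0.544, 0.451, -0.544, 0.451]
wrist_force: [0.5, -0.1, -2.6]
width: 0.289
```

>>> apply_moves(
  commands=[0, 0, 0.02, 0, 0, 0, 0, 0, 0, 0, 0, 0, 0, 0, 0, 0, 0, 0, 0, 0],
)

```text
time: 12.48
position: [576.3, 311.1, 288.4]
orientation: [-0.544, -0.452, 0.545, -0.451]
wrist_force: [-0.7, 0.4, -2.1]
width: 0.292
```

```bash
python3 snap.py 7 wrist scene top;  python3 -c "
import cv2
a=cv2.imread('pics/scene7.png');cv2.imwrite('pics/c10.png',cv2.resize(a[130:295,390:535],None,fx=3.6,fy=3.6,interpolation=cv2.INTER_CUBIC))"
```

```text
t 12.475 pos [576.3  311.14 288.39] f [-0.74  0.43 -2.11] w 0.292 yawY -10.68 xaxis [-2.e-03 -7.e-04 -1.e+00]
```

View pics/c10.png

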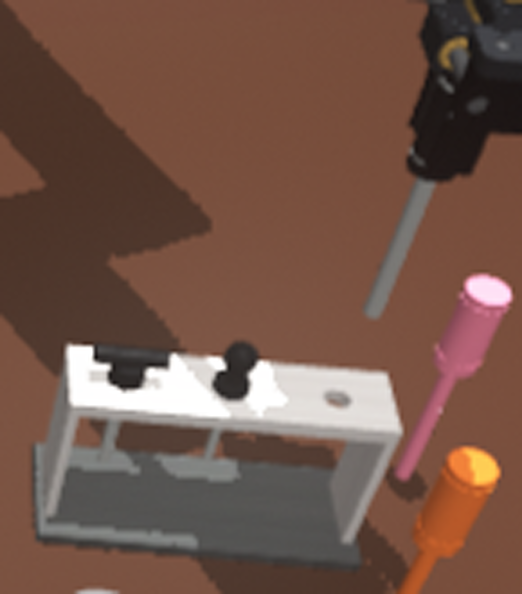

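View pics/wrist7.png

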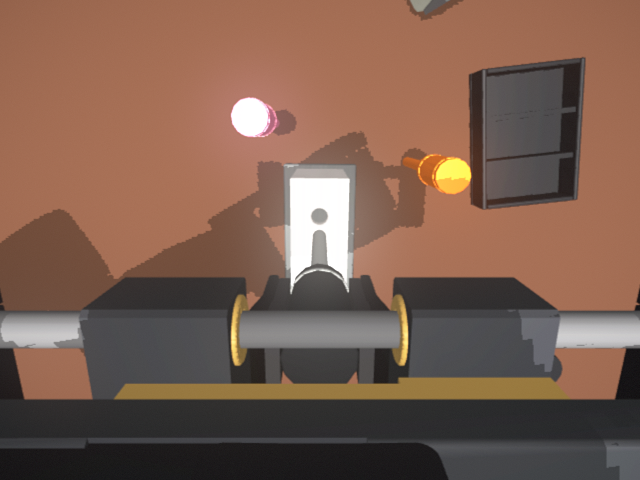

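```bash
python3 - <<'E'
from h import *
d,s=pickle.load(open("wrist7.pkl","rb")); W=(d["intrinsics"],d["pose"]); S=cam("scene7.pkl")
p=s["position"]
P=np.array([[p[0],p[1],p[2]-111.4],[p[0],p[1],p[2]-111.4+55],[p[0],p[1],p[2]-11.4]])
print("scene pred",((proj(*S,P)-[390,130]+.5)*3.6-.5).round(1)); print("wrist pred",proj(*W,P).round(1))
a=cv2.imread('pics/wrist7.png');cv2.imwrite('pics/c11.png',cv2.resize(a[195:295,260:380],None,fx=6,fy=6,interpolation=cv2.INTER_CUBIC))
a=cv2.imread('pics/scene7.png');cv2.imwrite('pics/c12.png',cv2.resize(a[170:225,480:530],None,fx=10,fy=10,interpolation=cv2.INTER_CUBIC))
print("scene pred c12",((proj(*S,P)-[480,170]+.5)*10-.5).round(1));print("c11",((proj(*W,P)-[260,195]+.5)*6-.5).round(1))
E
```

```text
scene pred [[371.4 314.9]
 [402.6 238.3]
 [430.5 170.2]]
wrist pred [[318.8 236.3]
 [318.5 260.1]
 [318.2 289.8]]
scene pred c12 [[132.4 475.5]
 [219.4 262.7]
 [296.6  73.6]]
c11 [[355.2 250.3]
 [353.7 393.3]
 [351.7 571.2]]
```

View pics/c11.png

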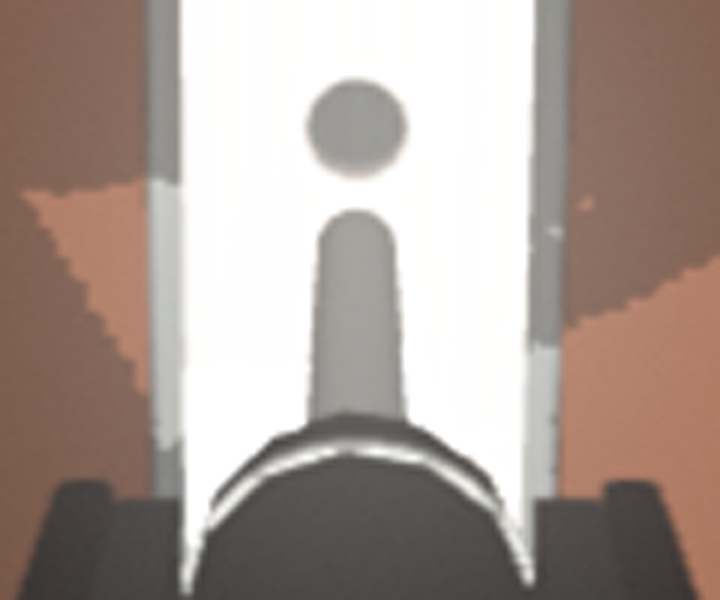

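View pics/c12.png

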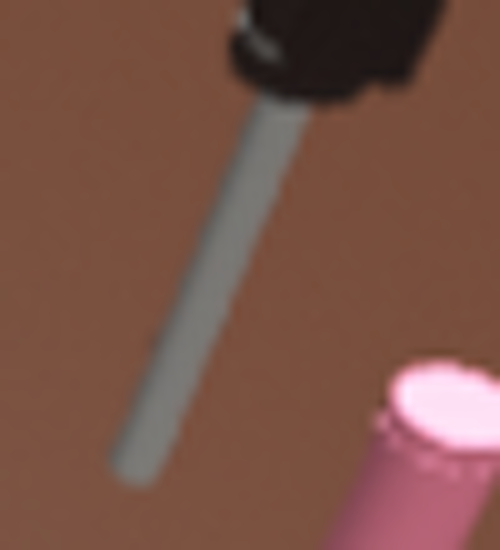

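>>> apply_moves(
  commands=[0.002, -0.025, 0, 0, 0.003, -0.04, 0, 0, 0.004, -0.05, 0, 0, 0.004, -0.05, 0, 0, 0.004, -0.05, 0, 0],
)

```text
time: 13.25
position: [593.8, 94.8, 289.7]
orientation: [0.544, 0.451, -0.544, 0.452]
wrist_force: [0.4, 0.1, -1.5]
width: 0.292
```

>>> apply_moves(
  commands=[0.004, -0.05, 0, 0, 0.004, -0.05, 0, 0, 0.004, -0.045, 0, 0, 0.002, -0.03, 0, 0, 0.002, -0.018, 0, 0],
)

```text
time: 13.88
position: [609.8, -98.4, 289.5]
orientation: [0.545, 0.451, -0.545, 0.451]
wrist_force: [-0.1, -0.0, -2.3]
width: 0.293
```

>>> apply_moves(
  commands=[0, 0, -0.015, 0, 0, 0, -0.015, 0, 0, 0, -0.01, 0, 0, 0, 0, 0, 0, 0, 0, 0],
)

```text
time: 14.5
position: [610.0, -96.2, 249.8]
orientation: [0.544, 0.451, -0.544, 0.452]
wrist_force: [0.6, -0.2, -1.3]
width: 0.296
```

```bash
python3 snap.py 8 wrist scene;  python3 -c "
import cv2
a=cv2.imread('pics/wrist8.png');cv2.imwrite('pics/c13.png',cv2.resize(a[170:295,240:400],None,fx=4.7,fy=4.7,interpolation=cv2.INTER_CUBIC))
a=cv2.imread('pics/scene8.png');cv2.imwrite('pics/c14.png',cv2.resize(a[180:330,200:345],None,fx=4,fy=4,interpolation=cv2.INTER_CUBIC))"
```

```text
t 14.5 pos [610.04 -96.23 249.78] f [ 0.63 -0.16 -1.25] w 0.296 yawY -10.64 xaxis [ 6.e-04 -1.e-04 -1.e+00]
```

View pics/c13.png

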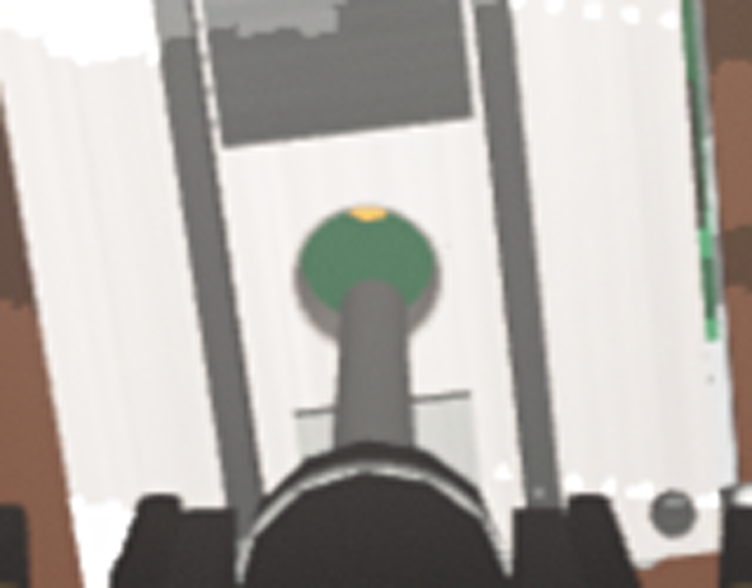

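View pics/c14.png

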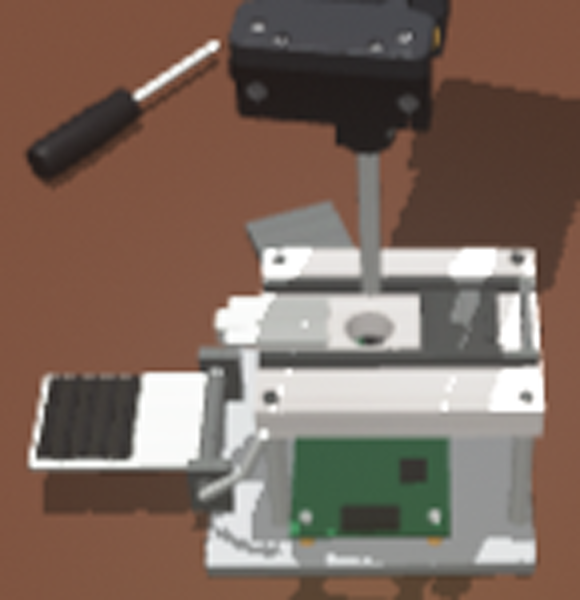

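```bash
python3 - <<'E'
from h import *
d,s=pickle.load(open("wrist8.pkl","rb")); C=(d["intrinsics"],d["pose"]); p=s["position"]
px=lambda a:(np.array(a)+.5)/4.7-.5+np.array((240,170))
h=unproj(*C,px((367.5,277)),110); t=unproj(*C,px((374,312)),p[2]-111.4)
print(p,h.round(1),t.round(1),(h-t).round(1))
S=cam("scene8.pkl"); q=lambda a:(np.array(a)+.5)/4-.5+np.array((200,180))
print("scene hole",unproj(*S,q((371,328)),110).round(1),"tip",unproj(*S,q((371,291)),p[2]-111.4).round(1))
E
```

```text
[610.0448041  -96.23473429 249.77712321] [609.4 -97.1 110. ] [610.7 -96.  138.4] [ -1.3  -1.1 -28.4]
scene hole [608.2 -96.6 110. ] tip [609.6 -96.1 138.4]
```

>>> apply_moves(
  commands=[-0.0013, -0.0009, 0, 0, 0, 0, -0.01, 0, 0, 0, -0.008, 0, 0, 0, 0, 0, 0, 0, 0, 0],
)

```text
time: 15.22
position: [608.5, -97.6, 231.4]
orientation: [-0.544, -0.451, 0.544, -0.451]
wrist_force: [0.2, -0.9, -1.4]
width: 0.292
```

>>> apply_moves(
  commands=[0, 0, 0, 0, 0, 0, 0, 0, 0, 0, 0, 0, 0, 0, 0, 0, 0, 0, 0, 0],
)

```text
time: 15.85
position: [608.4, -97.6, 231.6]
orientation: [0.544, 0.451, -0.544, 0.451]
wrist_force: [-0.1, 1.0, -1.9]
width: 0.294
```

```bash
python3 snap.py 9 wrist scene top;  python3 -c "
import cv2
a=cv2.imread('pics/wrist9.png');cv2.imwrite('pics/c15.png',cv2.resize(a[170:295,240:400],None,fx=4.7,fy=4.7,interpolation=cv2.INTER_CUBIC))
a=cv2.imread('pics/scene9.png');cv2.imwrite('pics/c16.png',cv2.resize(a[205:285,250:330],None,fx=7,fy=7,interpolation=cv2.INTER_CUBIC))"
```

```text
t 15.85 pos [608.4  -97.6  231.57] f [-0.09  0.98 -1.87] w 0.294 yawY -10.68 xaxis [ 0.  0. -1.]
```

View pics/c15.png

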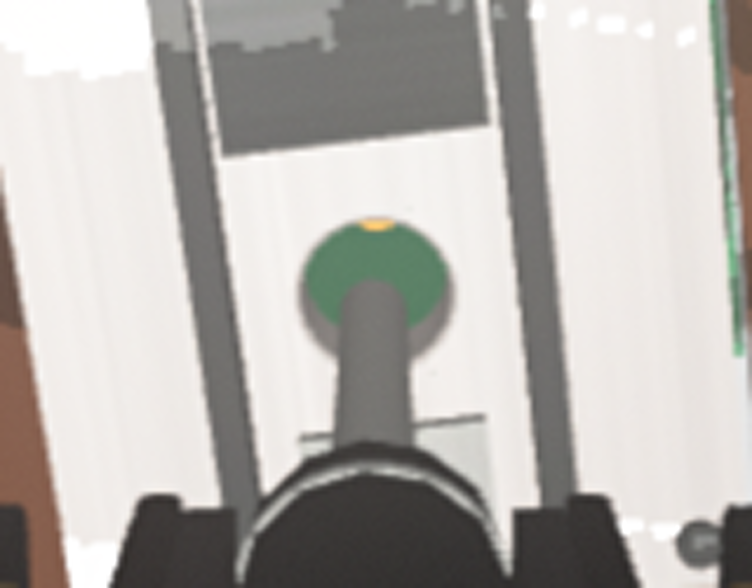

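View pics/c16.png

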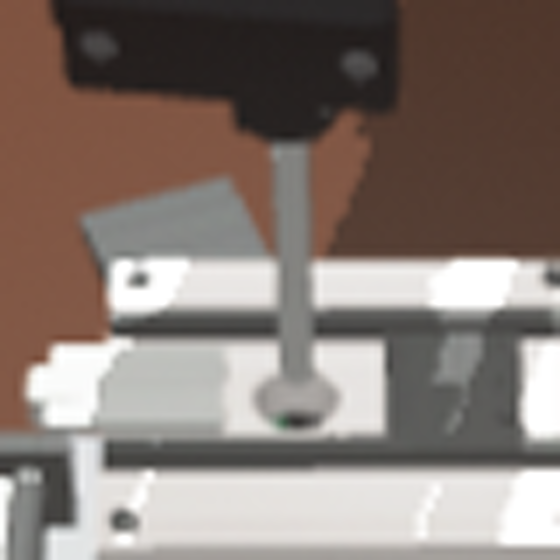

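```bash
python3 - <<'E'
from h import *
d,s=pickle.load(open("wrist9.pkl","rb")); C=(d["intrinsics"],d["pose"]); p=s["position"]
px=lambda a:(np.array(a)+.5)/4.7-.5+np.array((240,170))
for hh in((375.5,293.5),(375.5,217),(298,293.5),(453,293.5)): print(unproj(*C,px(hh),110).round(2))
print("tip",unproj(*C,px((374,313)),p[2]-111.4).round(2))
# predicted rim & tip
a=np.linspace(0,2*np.pi,9)[:-1]
im=cv2.imread('pics/wrist9.png'); o=cv2.resize(im[170:295,240:400],None,fx=4.7,fy=4.7,interpolation=cv2.INTER_CUBIC)
def ring(c,r,z,col):
    t=np.linspace(0,2*np.pi,60); P=np.c_[c[0]+r*np.cos(t),c[1]+r*np.sin(t),0*t+z]
    q=(proj(*C,P)-[240,170]+.5)*4.7-.5; cv2.polylines(o,[q.round().astype(int)],True,col,1)
ring((608.6,-97.5),12,110,(0,0,255)); ring((p[0],p[1]),5,p[2]-111.4,(255,0,0))
cv2.imwrite('pics/c17.png',o)
S=cam("scene9.pkl"); q=lambda a:(np.array(a)+.5)/7-.5+np.array((250,205))
print("scene hole",unproj(*S,q((297,399)),110).round(1),"tip",unproj(*S,q((296.5,374)),p[2]-111.4).round(1))
E
```

```text
[609.25 -97.01 110.  ]
[611.5  -85.05 110.  ]
[597.34 -94.77 110.  ]
[621.15 -99.26 110.  ]
tip [608.91 -97.5  120.17]
scene hole [608.  -97.3 110. ] tip [607.7 -97.2 120.2]
```

View pics/c17.png

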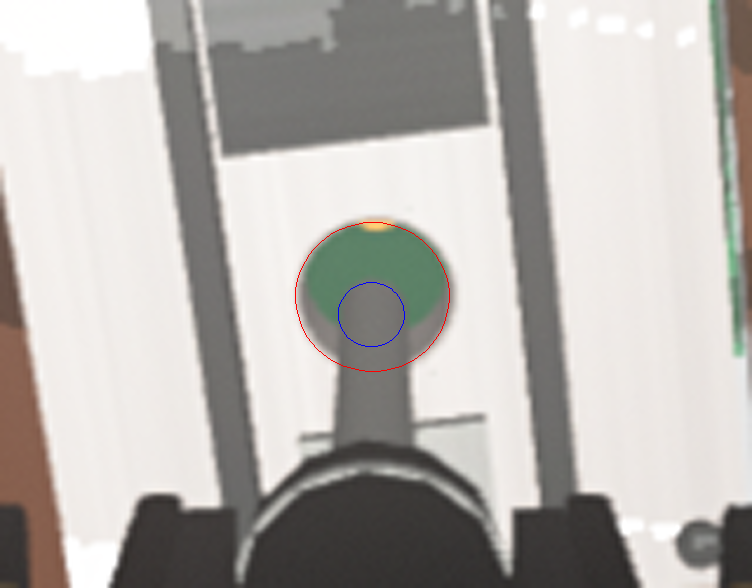

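The tip is within about 0.5 mm of the hole's centre. Now I'll lower it slowly.

>>> apply_moves(
  commands=[0.0003, 0.0004, -0.004, 0, 0, 0, -0.008, 0, 0, 0, -0.008, 0, 0, 0, -0.008, 0, 0, 0, -0.008, 0],
)

```text
time: 16.62
position: [608.6, -97.2, 194.7]
orientation: [-0.544, -0.451, 0.544, -0.451]
wrist_force: [-0.7, -0.3, -1.4]
width: 0.293
```

>>> apply_moves(
  commands=[0, 0, -0.008, 0, 0, 0, -0.008, 0, 0, 0, -0.008, 0, 0, 0, -0.006, 0, 0, 0, -0.004, 0],
)

```text
time: 17.25
position: [608.6, -97.2, 161.1]
orientation: [-0.544, -0.451, 0.544, -0.451]
wrist_force: [-1.3, 1.1, -1.1]
width: 0.29
```

>>> apply_moves(
  commands=[0, 0, -0.003, 0, 0, 0, -0.002, 0, 0, 0, 0, 0, 0, 0, 0, 0, 0, 0, 0, 0],
)

```text
time: 17.88
position: [608.8, -97.2, 156.7]
orientation: [0.544, 0.451, -0.544, 0.451]
wrist_force: [0.6, 0.2, -2.2]
width: 0.295
```

```bash
python3 snap.py 10 wrist scene top;  python3 -c "
import cv2
a=cv2.imread('pics/wrist10.png');cv2.imwrite('pics/c18.png',cv2.resize(a[120:295,220:420],None,fx=3.4,fy=3.4,interpolation=cv2.INTER_CUBIC))
a=cv2.imread('pics/scene10.png');cv2.imwrite('pics/c19.png',cv2.resize(a[205:325,210:350],None,fx=5,fy=5,interpolation=cv2.INTER_CUBIC))"
```

```text
t 17.875 pos [608.81 -97.24 156.74] f [ 0.62  0.19 -2.2 ] w 0.295 yawY -10.68 xaxis [ 4.e-04 -1.e-04 -1.e+00]
```

View pics/c18.png

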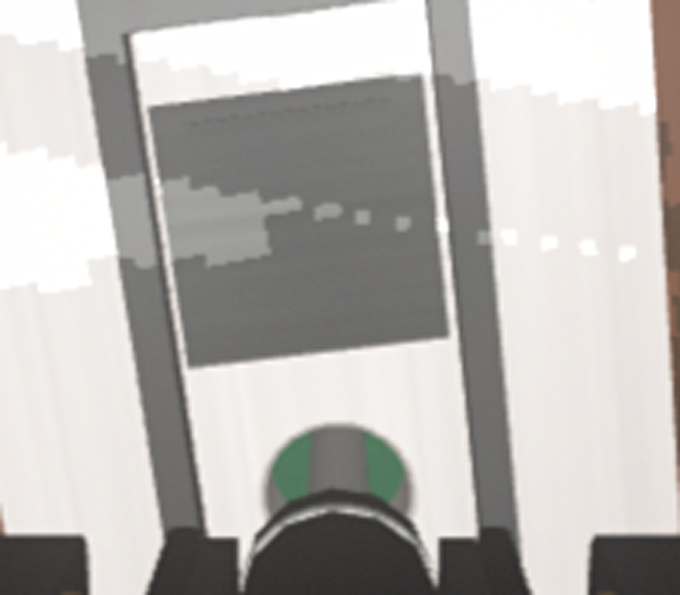

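View pics/c19.png

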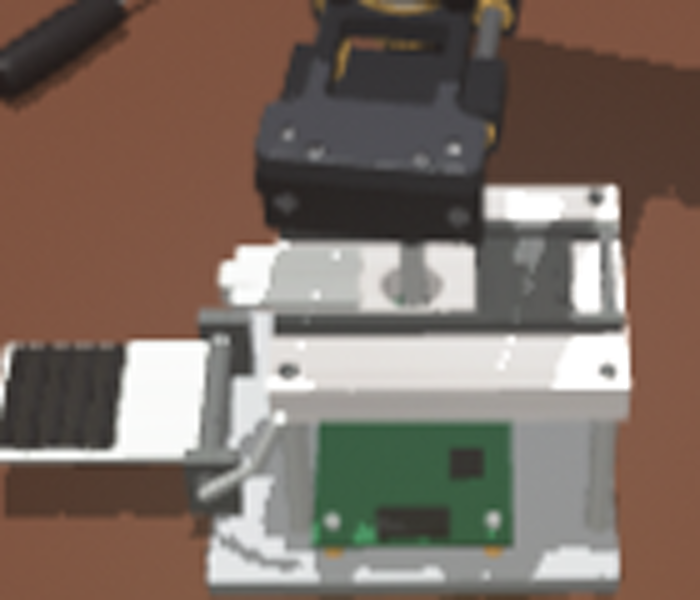

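The stem is centred in the bore: its column is 339 in the wrist crop (rim 266–411) and 413 in the scene crop (rim 383–443). The treadle is up and the shutter is clear. I'll let it settle, then hand in.

>>> apply_moves(
  commands=[0, 0, 0, 0, 0, 0, 0, 0, 0, 0, 0, 0, 0, 0, 0, 0, 0, 0, 0, 0],
)

```text
time: 18.65
position: [608.7, -97.2, 156.6]
orientation: [0.544, 0.451, -0.544, 0.451]
wrist_force: [1.5, -0.9, -1.6]
width: 0.29
```

```bash
python3 - <<'E'
from cell import monitor,ticket
s=monitor.observe(); print(s["position"],abs(s["dq"]).max(),s["wrist_force"],s["width"])
print(ticket.sign_off())
E
```

```text
[608.73035183 -97.20046655 156.55132545] 0.0012071350008990317 [ 1.54455119 -0.88294149 -1.62786774] 0.2899249387798519
the job is handed in; nothing more can be done
None
```

The job is done and handed in at about 18.7 s of robot time. The probe is held upright and still in the guide hole.

- **Treadle:** I pressed it until the force jumped to about 24 N at the stop, then let it come back up. The shutter moved about 43 mm, and the pictures show the hole open, the treadle up and the pusher drawn back.
- **Probe:** I took the black-handled probe from the rack's +y hole and left the pink and orange look-alikes alone. It came out without visible tilt in two camera views.
- **Final position:** The stem is centred in the bore to within about 0.5–1 mm, against 7 mm of clearance. The tip's height was not seen directly. From the tool height and the grasp offset it should be about 15 mm above the board.
- **Contact:** The wrist force while lowering and at the end stayed near the probe's own weight plus about 1–1.5 N of noise, so I saw no sign of touching the fixture.
- **Disagreement between checks:** The scene and wrist cameras differed by about 1 mm on the absolute hole position, within the calibration's 2 mm. They agreed within about 0.5 mm on where the tip sat relative to the hole.

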